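Close up the tool chest

ROBOT

A 7-joint arm with a two-finger parallel gripper is mounted at the origin on the work surface. World frame = base frame: x ahead of the robot, y to its left, z up, the work surface at z = 0. Lengths are in m, angles in rad, forces in N, time in s.
With the tool pointing down it reaches from about 0.425 to 0.925 m from the base axis. Payload 6.8 kg.
Tool frame: the origin (TCP) lies midway between the tips of the shut fingers; the grasp point (between the pads) lies behind it (manip.grip_depth is the z of the grasp point in the tool frame, in m); z points along the fingers, y is the line along which they close (so a half turn about z gives the same grasp; the last joint's range is limited). The gripper opens to 88 mm and grips with 3 to 60 N. Pads are 20 mm wide; open, the fingers measure 115 mm over their backs; the gripper's body (75 mm by 178 mm) begins 61 mm behind the grasp point.
Start: joints at [-1.241, 0.477, 0.022, 1.555, -0.011, 1.109, -0.083], TCP at [0.286, 0.611, 0.223] pointing down, gripper open.
Joint ranges: [-2.96, 2.96], [-0.34, 2.1], [-1.41, 1.46], [0.24, 2.44], [-1.37, 4.51], [0.17, 1.92], [-2.96, 2.96]. Speed limits (rad/s): [2.39, 2.39, 3.14, 3.14, 3.14, 3.14, 3.14].

INTERFACE

Orientations are given as a 3x3 rotation matrix whose columns are the frame's x, y, z axes.
In Python, from station import manip gives the robot as it stands. The module is installed in compiled form; this text tells all that it offers.
- The arm moves only by the tool servo_tool, never from a script. Its argument "deltas" is a list of rows, each a list of 3 entries, a list of its own where there are three numbers: the shift along the world's x, y, z in mm, then the turn, a rotation vector about the world's x, y, z in rad, then the opening in per cent of the stroke, from 0 (shut) to 100 (fully open). A call has 1 to 10 rows; each row is the pose to reach, as a shift and turn from the pose commanded when the call began; what a row does not reach only later rows make up. A row lasts 1/10 s, in which the tool goes at most 50 mm and 8.59 degrees, less where a joint would pass 70% of its speed; a pose out of reach is approached as far as the arm can. A call with a gripper value outside its range is refused whole. The fingers move at their own pace and stop on an object; "squeeze" is the grip in N (left out, the last holds). Time passes only in rows, so rows that repeat a pose let the fingers close. It gives the time, the measured TCP pose, the force, the opening and the grip force at its end, in the units of the state.
- manip.get_obs(): the state, without advancing time (a new reading comes with each control period).
- manip.camera(name): name is "scene" or "top"; returns the picture (400x640x3 uint8, blue, green, red); there is no depth.
- manip.calibration(name): a dict with "fx", "fy", "cx", "cy" (pixels), "k1" (the pictures are not rectified: a ray, as slopes to the right and down, at radius r is drawn at 1 + k1 r^2 times it, then the intrinsics apply), "T" (4x4, takes a point from camera to world coordinates). Camera axes: x right, y down, z forward; pixel columns grow to the right and rows downward; lengths in m; the calibration is good to about 2 mm. A picture is of the moment at which its call begins. calibration takes no time and is no camera call.
- manip.sign_off(): hands the job in; it is judged then, once.
The state is a dict: "time": time; "qpos": joint angles; "qd": joint speeds; "effort": joint torques, N m; "ee_pos": TCP position; "orientation": TCP orientation; "force": force on the tool from outside, world axes, zero at the start; "wrist_torque": the same for the moment, N m; "width": opening from 0.0 (shut) to 1.0 (fully open); "grasp_force": force on a finger pad.
Only numpy, scipy, OpenCV 4.12 (cv2) and the standard library are available. Lean on these libraries where they do the work, as an engineer would, in place of code of your own. Each camera call takes 0.05 s, during which the arm holds its last target. There are 200 camera calls.

TASK

Close up the little tool chest on the workshop bench: with the fingertips push both drawers fully home while the lid still stands open, then push the lid over and down until it lies shut. Grasp nothing, and leave the tools and parts standing and lying about where they are.

Things in the scene. Friction and masses are not known exactly. Their poses are not given: they have to be found in the camera images.
- chest: Small grey steel tool chest, fixed to the bench: 180 mm deep (its x), 240 mm wide (its y), 105 mm high to the rim of the open tray in its top. Origin: centre of its underside, on the bench. Its front, with the drawers, faces its own -x (roughly to the robot's right, the robot's -y); the lid's hinge runs along its y at the top of the back, at its +x side.
- drawer_left (a joint): How far the left drawer (left as you face the chest's front; chest y = +58 mm) is out, in m: 0 is fully home, 0.13 the stop. Slides out along the chest's -x. About 2 N of friction; stays where it is left.
- drawer_right (a joint): The same for the right drawer (chest y = -58 mm).
- drawer_left_front (a point): On the outer face of the left drawer's flat front panel, middle of its width, 70 mm above the bench; 99 mm ahead of the chest's origin when home. The panel is 112 mm wide and reaches from 20 to 90 mm above the bench; a small pull strip, 50 mm wide, sticks out 12 mm from it at 31 to 37 mm above the bench. The chest's rim, 105 mm high, stands 9 mm behind the outer face of a closed drawer front.
- drawer_right_front (a point): The same point on the right drawer's front.
- lid (a joint): Angle of the lid, rad: 0 is shut, lying flat on the chest; about 1.57 is upright; it leans back beyond that, to its stop at 1.9. A stiff hinge (about 0.6 N m of friction): it stays at any angle and takes about 4 N near its free edge to start it over from upright, less as it comes down (it weighs about 0.4 kg).
- lid_hinge (a point): Middle of the lid's hinge line, 105 mm above the bench at the back of the chest (chest x = +90 mm). The lid is a flat plate 240 mm wide, 198 mm from hinge to free edge; its outer face (on top when shut, away from the drawers when open) lies 13 mm outside the hinge line, at 118 mm above the bench when shut.
- lid_edge (a point): Middle of the lid's free edge, on its outer face, 198 mm from the hinge. A lip 8 mm thick runs along this edge and reaches 24 mm below the plate's inner side on closing, over the tops of the closed drawer fronts.
- sprocket: flat steel ring, 90 mm across, 6 mm thick; a loose bystander, to be left alone. Origin: centre of its underside.
- oil_bottle: black bottle, 42 mm across, 130 mm tall; a loose bystander, to be left alone. Origin: centre of its underside.
- grease_jar: white jar, 64 mm across, 50 mm tall; a loose bystander, to be left alone. Origin: centre of its underside.
- pedal: bicycle pedal lying flat, about 120 x 72 x 23 mm; a loose bystander, to be left alone. Origin: centre of its underside.
- wrench: steel wrench lying flat; a loose bystander, to be left alone. Origin: centre of its underside.
- screwdriver: screwdriver lying flat; a loose bystander, to be left alone. Origin: centre of its underside.
- socket: small steel socket standing in the chest's top tray, 20 mm across, 19 mm tall; a loose bystander, to be left alone. Origin: centre of its underside.
- bearing: small steel ring in the chest's top tray, 28 mm across, 9 mm tall; a loose bystander, to be left alone. Origin: centre of its underside.

How it is judged:
On the way, in this order (a step that is already met when the one before it is completed fails the run):
1. both drawers are pushed fully home (within 4 mm) while the lid still stands open (over 1.1 rad) (value of joint each of drawer_left, drawer_right below 0.004 m and value of joint lid above 1.1 rad), for 0.1 s.
2. the lid is pushed shut (within 0.04 rad) over the closed drawers (value of joint each of drawer_left, drawer_right below 0.004 m and value of joint lid below 0.04 rad), for 0.2 s.
At the end, for the whole second after the job is handed in: Both drawers are within 4 mm of fully home and the lid is shut, within 0.04 rad, and at rest (all of step 2 and velocity of joint lid below 0.05 rad/s); the robot touches nothing.
It fails at once if a loose thing on the bench (sprocket, bottle, jar, pedal, wrench, screwdriver) is moved more than 30 mm, lifted or knocked over (distance of any of sprocket, oil_bottle, grease_jar, pedal, wrench, screwdriver from where it was at the start of the episode above 0.03 m or angle between any of sprocket, oil_bottle, grease_jar, pedal, wrench, screwdriver's own z axis and vertical above 0.6 rad).
It fails at once if the socket or the small ring is lifted out of the tray (z of any of socket, bearing in the frame of chest above 0.1 m).
It fails at once if the lid's lip is brought down while a drawer is still out (lid below 0.35 rad, a drawer over 6 mm out) (value of joint lid below 0.35 rad and value of joint any of drawer_left, drawer_right above 0.006 m).
It fails at once if a drawer is pulled further out than it can have stood (over 100 mm) (value of joint any of drawer_left, drawer_right above 0.1 m).
It also fails if it takes over 69 s, if anything falls off the work surface, if the arm or the gripper's body presses on something with over 40 N, if the wrist force passes 120 N, or if a joint passes its speed limit or range.

## Working session

There is one attempt and no reset: what is moved stays moved. The work goes in short steps, Python scripts to look and compute and a tool call to move; the robot and the scene stay as the last step left them, time stands still between calls to the robot, and variables do not carry over. Pictures are saved under pics/ and viewed, at most 10 in all, crops included, and the job is handed in when it is done.

Besides the shell and the picture viewer there is one more tool, called after "Call:" in YAML: its name, and indented under it one key for each argument. servo_tool: Moves the arm, as the interface text tells. Its arguments: {"type":"object","properties":{"deltas":{"type":"array"},"squeeze":{"type":"number"}},"required":["deltas"]}

```bash
mkdir -p pics; cat > h.py <<'E'
import numpy as np, cv2
from station import manip
def ray(cam,u,v):
    c=manip.calibration(cam); K=np.array([[c['fx'],0,c['cx']],[0,c['fy'],c['cy']],[0,0,1.]])
    d=np.array([(u-c['cx'])/c['fx'],(v-c['cy'])/c['fy']]); s=d.copy()
    for _ in range(20): s=d/(1+c['k1']*(s@s))
    T=np.array(c['T']); return T[:3,3],T[:3,:3]@np.array([s[0],s[1],1])
def onz(cam,u,v,z):
    o,d=ray(cam,u,v); return o+d*(z-o[2])/d[2]
def tri(u1,v1,u2,v2):
    o1,d1=ray('scene',u1,v1); o2,d2=ray('top',u2,v2)
    A=np.stack([d1,-d2],1); t=np.linalg.lstsq(A,o2-o1,rcond=None)[0]
    a,b=o1+d1*t[0],o2+d2*t[1]; return (a+b)/2,np.linalg.norm(a-b)
def proj(cam,p):
    c=manip.calibration(cam); q=np.linalg.inv(c['T'])@np.append(p,1); s=q[:2]/q[2]; s=s*(1+c['k1']*(s@s))
    return np.array([c['fx']*s[0]+c['cx'],c['fy']*s[1]+c['cy']])
E
python3 - <<'E'
from h import *
for n in('scene','top'):
    cv2.imwrite(f'pics/{n}1.png',manip.camera(n)); print(n,np.round(manip.calibration(n)['T'],3).tolist())
o=manip.get_obs();print(o['time'],o['ee_pos'],np.round(o['orientation'],3).tolist(),manip.grip_depth,o['width'])
E
```

```text
scene [[0.185, 0.756, -0.627, 1.183], [0.983, -0.148, 0.112, -0.101], [-0.008, -0.637, -0.771, 0.858], [0.0, 0.0, 0.0, 1.0]]
top [[-0.021, -0.993, 0.119, 0.483], [-0.999, 0.017, -0.033, 0.009], [0.03, -0.12, -0.992, 0.889], [0.0, 0.0, 0.0, 1.0]]
0.1 [0.2859321  0.61085926 0.22180214] [[-0.906, 0.424, -0.001], [0.424, 0.906, -0.002], [-0.0, -0.002, -1.0]] -0.0187 0.9980817302327971
```

View pics/scene1.png

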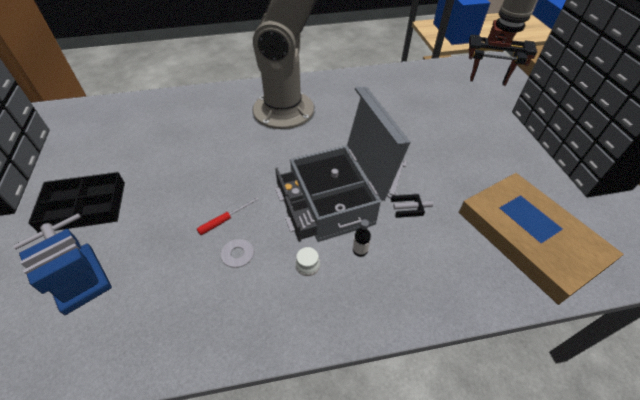

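View pics/top1.png

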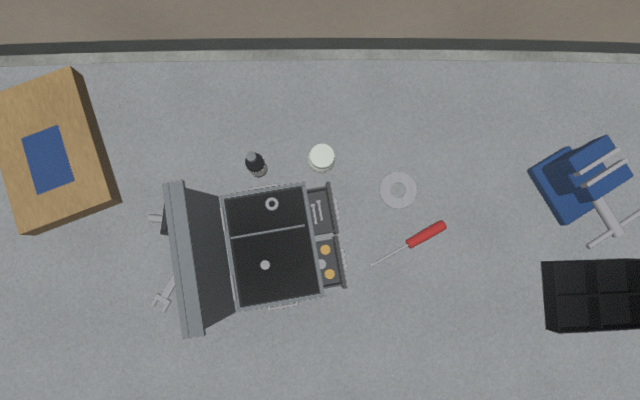

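The scene and top pictures show the chest at the centre: top-view rim corners near (222,195), (305,184), (323,295) and (238,310). Both drawers are out to the right, the lid leans left, and the pedal and wrench are behind it. I'll zoom in next.

```bash
python3 - <<'E'
from h import *
a=cv2.imread('pics/top1.png')[150:345,140:400]; b=cv2.imread('pics/scene1.png')[80:245,260:440]
cv2.imwrite('pics/top1c.png',cv2.resize(a,None,fx=3,fy=3,interpolation=cv2.INTER_CUBIC))
cv2.imwrite('pics/scene1c.png',cv2.resize(b,None,fx=3.6,fy=3.6,interpolation=cv2.INTER_CUBIC))
E
```

```text
(no output)
```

View pics/top1c.png

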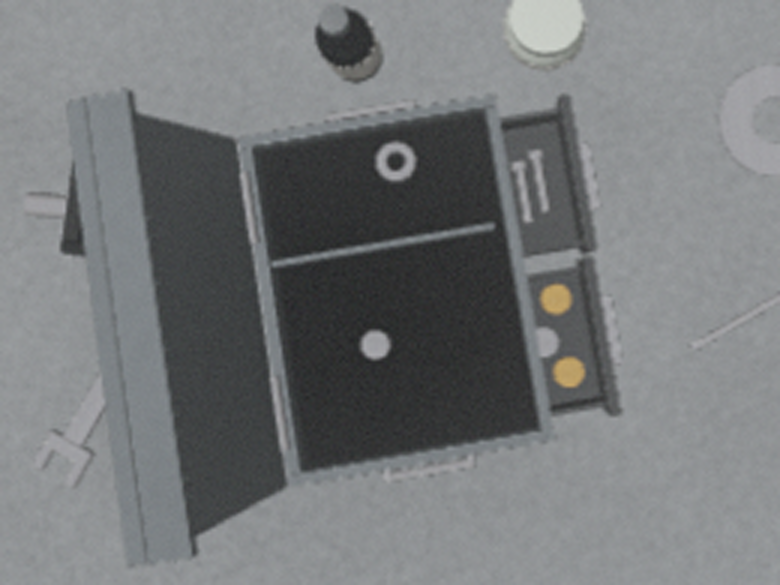

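View pics/scene1c.png

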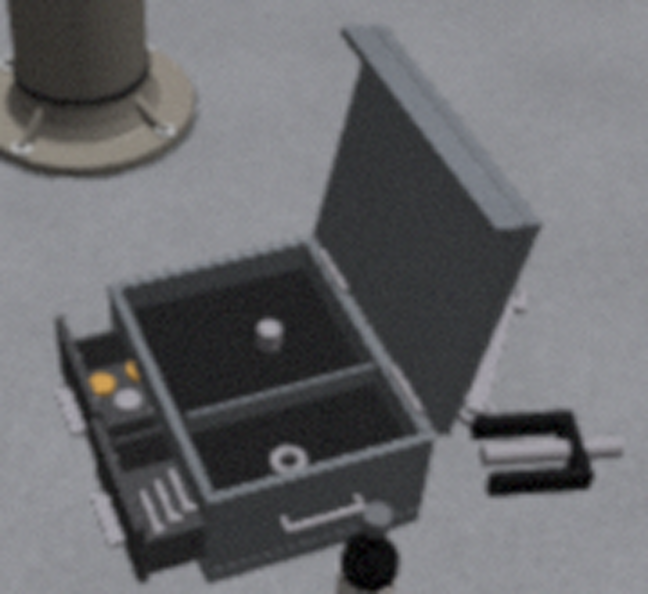

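The crops show these crop pixels:
- **Rim corners (top view):** (243,140), (493,98), (548,435), (293,480).
- **Drawer front edges:** the upper one runs (568,97)-(593,250), the lower one (590,258)-(618,412).
- **Lid outer edge:** (68,98)-(130,565). In the scene crop its corners are near (388,30) and (538,225).

```bash
python3 - <<'E'
from h import *
t=lambda u,v:(140+u/3-.33,150+v/3-.33)
s=lambda u,v:(260+u/3.6-.36,80+v/3.6-.36)
R=np.array([onz('top',*t(*p),.105) for p in [(241,138),(495,96),(550,436),(292,482)]]); print(R.round(4))
S=np.array([onz('scene',*s(*p),.105) for p in [(435,437),(208,497),(112,288),(315,238)]]); print('scene',S.round(4))
for P in(R,S):
    print('sizes',[np.linalg.norm(P[i]-P[i-1]).round(4) for i in range(4)], P.mean(0).round(4))
    xd=(P[0]+P[3]-P[1]-P[2])[:2]; yd=(P[2]+P[1]*0-P[1]+P[3]-P[0])[:2]; print('yaw',np.arctan2(xd[1],xd[0]),np.arctan2(-yd[0],yd[1])," (left = facing front)")
for p in [(571,97),(596,250),(593,258),(621,412)]: print('dr',onz('top',*t(*p),.09).round(4))
# lid edge corners: outer-face
print('lidcorners',tri(*s(538,225),*t(128,92)),tri(*s(345,32),*t(132,565)),tri(*s(388,30),*t(132,565)))
for p in [(68,98),(132,92),(130,565),(193,557)]: print(t(*p))
for n,p,z in [('bottle',(335,20),.13),('jar',(545,25),.05),('wrench',(60,460),.005),('pedal',(45,205),.012)]: print(n,onz('top',*t(*p),z).round(3))
E
```

```text
[[ 0.5929  0.1864  0.105 ]
 [ 0.6195  0.0103  0.105 ]
 [ 0.3862 -0.0229  0.105 ]
 [ 0.3597  0.1507  0.105 ]]
scene [[ 0.5942  0.1868  0.105 ]
 [ 0.6169  0.0109  0.105 ]
 [ 0.3903 -0.0247  0.105 ]
 [ 0.3632  0.1532  0.105 ]]
sizes [np.float64(0.236), np.float64(0.1781), np.float64(0.2357), np.float64(0.1757)] [0.4896 0.0811 0.105 ]
yaw 1.721545817865849 1.7175501283189725  (left = facing front)
sizes [np.float64(0.2335), np.float64(0.1773), np.float64(0.2294), np.float64(0.18)] [0.4911 0.0816 0.105 ]
yaw 1.710502755597959 1.7207381074123917  (left = facing front)
dr [ 0.6206 -0.0437  0.09  ]
dr [ 0.5116 -0.0586  0.09  ]
dr [ 0.506  -0.0564  0.09  ]
dr [ 0.3994 -0.073   0.09  ]
lidcorners (array([0.59383256, 0.21411027, 0.30097206]), np.float64(0.025112493611908277)) (array([0.34916649, 0.18181784, 0.29589248]), np.float64(0.028664446553855055)) (array([0.34886471, 0.19990651, 0.29014155]), np.float64(0.002599510061139892))
(162.33666666666664, 182.33666666666664)
(183.67, 180.33666666666664)
(183.00333333333333, 338.0033333333334)
(204.0033333333333, 335.33666666666664)
bottle [0.669 0.118 0.13 ]
jar [ 0.683 -0.028  0.05 ]
wrench [0.363 0.344 0.005]
pedal [0.557 0.358 0.012]
```

Call:
servo_tool:
  deltas:
    - [[0, 0, 50], [0, 0, 0], 100]
    - [[0, 0, 100], [0, 0, 0], 100]
    - [[0, 0, 150], [0, 0, 0], 100]
    - [[0, 0, 200], [0, 0, 0], 100]
    - [[14, -43, 200], [0, 0, -0.1], 100]
    - [[28, -86, 200], [0, 0, -0.2], 100]
    - [[42, -129, 200], [0, 0, -0.3], 100]
    - [[56, -172, 200], [0, 0, -0.4], 100]
    - [[70, -215, 200], [0, 0, -0.5], 100]
    - [[84, -258, 200], [0, 0, -0.6], 100]

```text
time: 1.1
ee_pos: [0.3703, 0.3513, 0.4223]
orientation: [[-0.505, 0.863, -0.0], [0.863, 0.505, -0.0], [-0.0, -0.001, -1.0]]
force: [-0.0, 1.3, 0.6]
width: 1.003
grasp_force: 0.0
```

Call:
servo_tool:
  deltas:
    - [[14, -44, 0], [0, 0, -0.04], 100]
    - [[29, -87, 0], [0, 0, -0.08], 100]
    - [[43, -131, 0], [0, 0, -0.12], 100]
    - [[58, -174, 0], [0, 0, -0.16], 100]
    - [[72, -218, 0], [0, 0, -0.2], 100]
    - [[87, -261, 0], [0, 0, -0.24], 100]
    - [[101, -305, 0], [0, 0, -0.28], 100]
    - [[116, -348, 0], [0, 0, -0.32], 100]
    - [[130, -392, 0], [0, 0, -0.36], 100]
    - [[144, -435, 0], [0, 0, -0.385], 100]

```text
time: 2.1
ee_pos: [0.5141, -0.0835, 0.4226]
orientation: [[-0.146, 0.989, 0.0], [0.989, 0.146, 0.0], [0.0, 0.0, -1.0]]
force: [0.5, 1.3, -0.1]
width: 1.004
grasp_force: 0.0
```

Call:
servo_tool:
  deltas:
    - [[0, 0, -48], [0, 0, 0], 100]
    - [[0, 0, -96], [0, 0, 0], 100]
    - [[0, 0, -144], [0, 0, 0], 100]
    - [[0, 0, -192], [0, 0, 0], 100]
    - [[0, 0, -240], [0, 0, 0], 100]
    - [[0, 0, -288], [0, 0, 0], 100]
    - [[0, 0, -336], [0, 0, 0], 100]
    - [[0, 0, -365], [0, 0, 0], 100]
    - [[0, 0, -365], [0, 0, 0], 100]

```text
time: 3.0
ee_pos: [0.5108, -0.0814, 0.0541]
orientation: [[-0.147, 0.989, -0.008], [0.989, 0.147, -0.0], [0.001, -0.008, -1.0]]
force: [0.7, 0.5, 0.0]
width: 0.999
grasp_force: 0.0
```

```bash
python3 - <<'E'
from h import *
a=manip.camera('top')[150:345,140:400]; b=manip.camera('scene')[80:245,260:440]
c=np.hstack([cv2.resize(x,(400,400),interpolation=cv2.INTER_CUBIC) for x in(a,b)])
cv2.imwrite('pics/v2.png',c); o=manip.get_obs(); print(o['ee_pos'],o['force'],o['wrist_torque'])
E
```

```text
[ 0.51414163 -0.08197143  0.05799254] [ 0.31930547 -0.22585844 -0.61086147] [-0.01298894  0.01861005 -0.02401586]
```

View pics/v2.png

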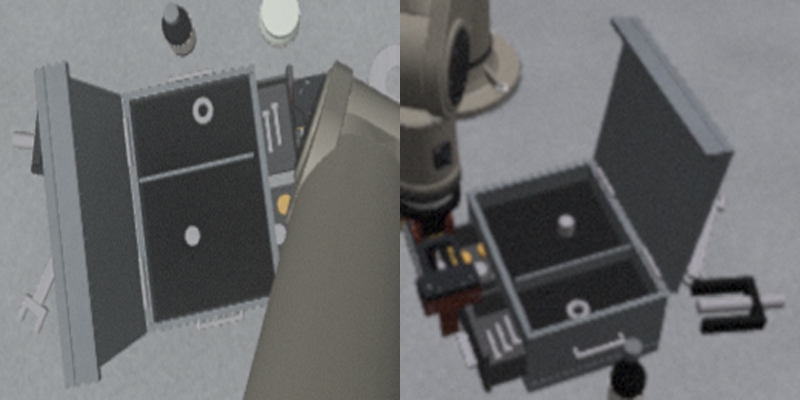

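The fingers stand just in front of both drawer fronts, at about (440,300) in the right half of the picture. Next I push along chest +x.

Call:
servo_tool:
  deltas:
    - [[-1, 8, 0], [0, 0, 0], 100]
    - [[-2, 15, 0], [0, 0, 0], 100]
    - [[-3, 22, 0], [0, 0, 0], 100]
    - [[-4, 29, 0], [0, 0, 0], 100]
    - [[-5, 35, 0], [0, 0, 0], 100]
    - [[-6, 41, 0], [0, 0, 0], 100]
    - [[-7, 46, 0], [0, 0, 0], 100]
    - [[-7, 49, 0], [0, 0, 0], 100]
    - [[-7, 50, 0], [0, 0, 0], 100]
    - [[-7, 50, 0], [0, 0, 0], 100]

```text
time: 4.1
ee_pos: [0.5075, -0.0312, 0.0579]
orientation: [[-0.148, 0.989, 0.001], [0.989, 0.148, 0.0], [0.0, 0.001, -1.0]]
force: [1.0, -2.3, 1.4]
width: 1.0
grasp_force: 1.3
```

```bash
python3 - <<'E'
from h import *
o=manip.get_obs(); print(o['ee_pos'],o['force'],o['wrist_torque'])
E
```

```text
[ 0.50754114 -0.03119733  0.05794506] [ 1.0179928  -2.303811    1.44978149] [-0.56418567 -0.24474292 -0.00141506]
```

Call:
servo_tool:
  deltas:
    - [[0, 1, 0], [0, 0, 0], 100]
    - [[0, 2, 0], [0, 0, 0], 100]
    - [[0, 3, 0], [0, 0, 0], 100]
    - [[0, 4, 0], [0, 0, 0], 100]

```text
time: 4.5
ee_pos: [0.5069, -0.0284, 0.0576]
orientation: [[-0.147, 0.989, -0.0], [0.989, 0.147, -0.001], [-0.001, -0.0, -1.0]]
force: [1.3, -7.7, 2.2]
width: 0.999
grasp_force: 4.0
```

Call:
servo_tool:
  deltas:
    - [[0, 1, 0], [0, 0, 0], 100]
    - [[0, 2, 0], [0, 0, 0], 100]
    - [[0, 2, 0], [0, 0, 0], 100]

```text
time: 4.8
ee_pos: [0.507, -0.0284, 0.0576]
orientation: [[-0.147, 0.989, 0.0], [0.989, 0.147, -0.003], [-0.003, -0.0, -1.0]]
force: [1.2, -11.2, 2.1]
width: 1.003
grasp_force: 5.7
```

```bash
python3 - <<'E'
from h import *
o=manip.get_obs(); print(o['ee_pos'],o['force'],o['wrist_torque'])
E
```

```text
[ 0.50695533 -0.02840646  0.05764303] [  1.18469826 -11.19449329   2.09473292] [-2.44444589 -0.09355761  0.49387719]
```

The left drawer is home, and the moment shows nearly all the load on that finger. I'll yaw slightly so the right finger pushes as well.

Call:
servo_tool:
  deltas:
    - [[0, 0, 0], [0, 0, 0.02], 100]
    - [[0, 0, 0], [0, 0, 0.04], 100]
    - [[0, 1, 0], [0, 0, 0.06], 100]
    - [[0, 1, 0], [0, 0, 0.06], 100]

```text
time: 5.2
ee_pos: [0.5079, -0.0302, 0.0576]
orientation: [[-0.199, 0.98, 0.003], [0.98, 0.2, -0.006], [-0.006, 0.002, -1.0]]
force: [5.3, -17.4, -4.4]
width: 1.007
grasp_force: 9.1
```

```bash
python3 - <<'E'
from h import *
o=manip.get_obs(); print(o['ee_pos'],o['force'],o['wrist_torque'])
E
```

```text
[ 0.50793914 -0.03020977  0.05763238] [  5.3492704  -17.4238329   -4.39001075] [-3.83853545 -0.76702276 -0.97417313]
```

Call:
servo_tool:
  deltas:
    - [[1, -10, 0], [0, 0, -0.05], 100]
    - [[4, -30, 0], [0, 0, -0.06], 100]
    - [[7, -50, 0], [0, 0, -0.06], 100]
    - [[7, -50, 50], [0, 0, -0.06], 50]
    - [[7, -50, 100], [0, 0, -0.06], 0]
    - [[7, -50, 150], [0, 0, -0.06], 0]
    - [[7, -50, 200], [0, 0, -0.06], 0]
    - [[7, -50, 250], [0, 0, -0.06], 0]
    - [[7, -50, 300], [0, 0, -0.06], 0]
    - [[7, -50, 350], [0, 0, -0.06], 0]

```text
time: 6.2
ee_pos: [0.5129, -0.0732, 0.4093]
orientation: [[-0.149, 0.989, -0.002], [0.989, 0.149, 0.002], [0.002, -0.002, -1.0]]
force: [0.1, 1.2, -0.2]
width: 0.4
grasp_force: 0.0
```

Call:
servo_tool:
  deltas:
    - [[0, 0, 25], [0, 0, 0], 0]
    - [[-4, 40, 25], [0, 0, 0], 0]
    - [[-10, 85, 25], [0, 0, 0], 0]
    - [[-16, 130, 25], [0, 0, 0], 0]
    - [[-22, 175, 25], [0, 0, 0], 0]
    - [[-29, 220, 25], [0, 0, 0], 0]
    - [[-36, 265, 25], [0, 0, 0], 0]
    - [[-43, 305, 25], [0, 0, 0], 0]
    - [[-49, 343, 25], [0, 0, 0], 0]
    - [[-51, 358, 25], [0, 0, 0], 0]

```text
time: 7.2
ee_pos: [0.46, 0.2883, 0.4313]
orientation: [[-0.155, 0.988, -0.004], [0.988, 0.155, -0.001], [0.0, -0.004, -1.0]]
force: [-0.5, -0.6, -1.1]
width: 0.01
grasp_force: 0.0
```

```bash
python3 - <<'E'
from h import *
a=manip.camera('top')[150:345,140:400]; b=manip.camera('scene')[80:245,260:440]
c=np.hstack([cv2.resize(x,(400,400),interpolation=cv2.INTER_CUBIC) for x in(a,b)])
cv2.imwrite('pics/v3.png',c); o=manip.get_obs(); print(o['ee_pos'],o['force'],o['width'])
E
```

```text
[0.46135126 0.28591597 0.43147978] [ 0.53741046 -0.35370986 -0.56359427] 0.0038480567212977124
```

View pics/v3.png

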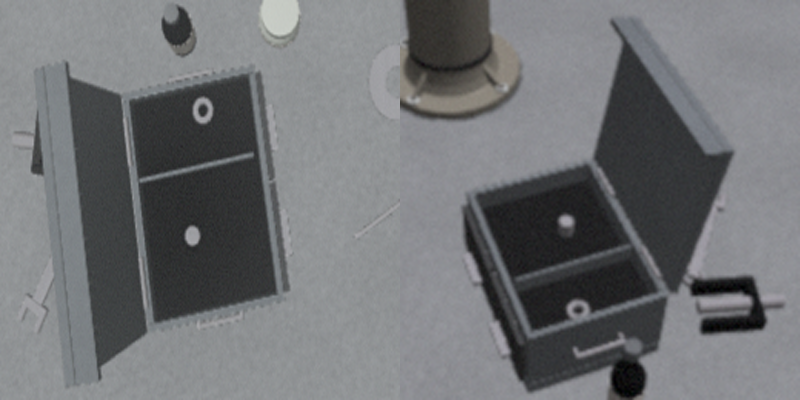

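Both drawers look flush: in the left half the fronts lie along x≈270-290. The lid is still open, leaning back about 1.75 rad. I'll go down behind it and push it over along an arc.

Call:
servo_tool:
  deltas:
    - [[0, 0, -45], [0, 0, 0], 0]
    - [[0, 0, -90], [0, 0, 0], 0]
    - [[0, 0, -135], [0, 0, 0], 0]
    - [[0, 0, -166], [0, 0, 0], 0]
    - [[1, -10, -166], [0, 0, 0], 0]
    - [[4, -25, -166], [0, 0, 0], 0]
    - [[6, -40, -166], [0, 0, 0], 0]
    - [[8, -52, -164], [0, 0, 0], 0]
    - [[9, -62, -162], [0, 0, 0], 0]
    - [[11, -72, -160], [0, 0, 0], 0]

```text
time: 8.3
ee_pos: [0.4749, 0.2117, 0.2741]
orientation: [[-0.148, 0.989, 0.002], [0.989, 0.148, 0.003], [0.003, 0.003, -1.0]]
force: [0.7, 4.6, 0.4]
width: 0.005
grasp_force: 1.9
```

Call:
servo_tool:
  deltas:
    - [[3, -18, 1], [0, 0, 0], 0]
    - [[5, -32, 1], [0, 0, 0], 0]
    - [[7, -46, 1], [0, 0, 0], 0]
    - [[9, -60, 0], [0, 0, 0], 0]
    - [[11, -73, -3], [0, 0, 0], 0]
    - [[13, -86, -7], [0, 0, 0], 0]
    - [[15, -98, -12], [0, 0, 0], 0]
    - [[17, -109, -18], [0, 0, 0], 0]
    - [[18, -120, -25], [0, 0, 0], 0]
    - [[20, -130, -33], [0, 0, 0], 0]

```text
time: 9.3
ee_pos: [0.4941, 0.08, 0.239]
orientation: [[-0.147, 0.989, -0.0], [0.989, 0.147, -0.0], [-0.0, -0.0, -1.0]]
force: [-0.6, 0.4, 2.6]
width: 0.004
grasp_force: 1.1
```

Call:
servo_tool:
  deltas:
    - [[1, -9, -6], [0, 0, 0], 0]
    - [[3, -18, -14], [0, 0, 0], 0]
    - [[4, -26, -22], [0, 0, 0], 0]
    - [[5, -33, -30], [0, 0, 0], 0]
    - [[6, -40, -40], [0, 0, 0], 0]
    - [[7, -46, -50], [0, 0, 0], 0]
    - [[8, -52, -61], [0, 0, 0], 0]
    - [[9, -57, -72], [0, 0, 0], 0]
    - [[9, -61, -84], [0, 0, 0], 0]
    - [[9, -64, -96], [0, 0, 0], 0]

```text
time: 10.3
ee_pos: [0.5037, 0.0167, 0.1428]
orientation: [[-0.147, 0.989, 0.001], [0.989, 0.147, -0.0], [-0.001, 0.001, -1.0]]
force: [0.4, 1.2, 0.8]
width: 0.006
grasp_force: 0.5
```

Call:
servo_tool:
  deltas:
    - [[0, -2, -8], [0, 0, 0], 0]
    - [[0, -3, -14], [0, 0, 0], 0]
    - [[0, -3, -19], [0, 0, 0], 0]
    - [[0, -3, -22], [0, 0, 0], 0]
    - [[0, -3, -25], [0, 0, 0], 0]
    - [[0, -3, -27], [0, 0, 0], 0]
    - [[0, -3, -27], [0, 0, 0], 0]

```text
time: 11.0
ee_pos: [0.5032, 0.0144, 0.1182]
orientation: [[-0.147, 0.989, -0.0], [0.989, 0.147, 0.001], [0.001, -0.0, -1.0]]
force: [-6.8, -1.0, 19.9]
width: 0.004
grasp_force: 10.0
```

Call:
servo_tool:
  deltas:
    - [[0, 0, 20], [0, 0, 0], 0]
    - [[0, 0, 60], [0, 0, 0], 0]
    - [[0, 0, 105], [0, 0, 0], 0]
    - [[0, 0, 150], [0, 0, 0], 0]
    - [[0, 40, 180], [0, 0, 0], 0]
    - [[0, 85, 200], [0, 0, 0], 0]
    - [[-10, 130, 200], [0, 0, 0], 0]
    - [[-20, 175, 200], [0, 0, 0], 0]
    - [[-30, 220, 200], [0, 0, 0], 0]
    - [[-30, 220, 200], [0, 0, 0], 0]

```text
time: 12.0
ee_pos: [0.4703, 0.2419, 0.3162]
orientation: [[-0.159, 0.987, -0.001], [0.987, 0.159, 0.002], [0.002, -0.001, -1.0]]
force: [0.3, -0.3, -0.4]
width: 0.006
grasp_force: 0.0
```

```bash
python3 - <<'E'
from h import *
a=manip.camera('top')[150:345,140:400]; b=manip.camera('scene')[80:245,260:440]
c=np.hstack([cv2.resize(x,(400,400),interpolation=cv2.INTER_CUBIC) for x in(a,b)])
cv2.imwrite('pics/v4.png',c); o=manip.get_obs(); print(o['ee_pos'],o['force'],np.abs(o['qd']).max())
E
```

```text
[0.4725433  0.23548244 0.3164301 ] [ 0.36003385 -0.27819265 -0.1103361 ] 0.044187494919811054
```

View pics/v4.png

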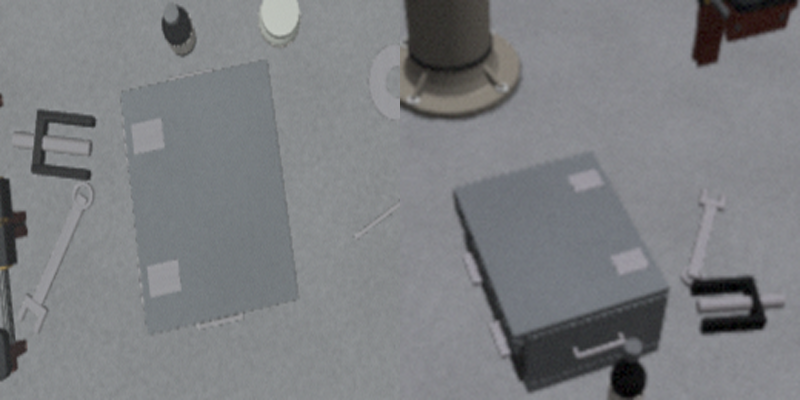

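The lid lies flat over the closed drawers, spanning (122,90)-(297,300) in the left half. The bystanders haven't moved and the arm is clear.

```bash
python3 -c "
from station import manip
print(manip.sign_off())"
```

```text
the job is handed in; nothing more can be done
None
```

I pushed both drawers home while the lid stood open, then pushed the lid over and shut. The last pictures show it lying flat with the bench items unmoved. The job is handed in at about 12 s, but the sign-off returned no verdict.

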